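# Put the medicines away behind the lip of the bedside rack

## Task

Put the two medicines that stand on the table away in the bedside rack: lift each over the front lip and set it down, not dropping it in, upright on the rack's floor behind the lip, the round pill bottle in the narrow bay and the carton in the wide bay, the carton standing square to the lip with its narrow edge to the front. Leave the water tumbler, the blister pack and the pill organiser where they are.

Things in the scene. Friction and masses are not known exactly. Their poses are not given: they have to be found in the camera images.
- rack: Fixed plywood medicine rack, 110 deep (x), 300 wide (y), 216 high. Origin: centre of its underside, on the table; its x axis points from its open front (the lip's side, turned to the robot's right) to its back, y along its width. Floor top 20 above the table, clear from x = -50 to 49. Low end walls at y = +-145, as high as the lip; divider 5 thick at y = -35, top 45 above the table; back open but for a wire at x = 52, 50 up.
- lip_top (a point): Middle of the front lip's top edge, 55 above the table (35 above the rack's floor). The lip is a board 5 thick, from x = -55 to -50 of the rack, along its whole width. Axes as the rack's.
- board_edge (a point): Middle of the lower front edge of the rack's top board, 202 above the table, at x = 5 of the rack. The board roofs the bays from x = 5 to 57, so only their front 55 are open from above: an upright gripper meets it, one leaning 25 to 45 degrees out of the rack's front clears it. Fixed small things stand on it, up to 275 above the table; thin posts carry it at both ends, at x = 12 and 50.
- narrow_bay (a point): Centre of the narrow bay's floor (floor level), at x = 0, y = -90 of the rack; the bay is 107 wide in y. For the bottle. Axes as the rack's.
- wide_bay (a point): Centre of the wide bay's floor (floor level), at x = 0, y = 55 of the rack; the bay is about 178 wide in y. For the carton. Axes as the rack's.
- bottle_mid (a point): Round white plastic pill bottle with a screw cap and a plain paper label, loose, standing: 54 diameter up to 60 above its bottom, cap 44 diameter, 86 high in all, about 0.14 kg. The point is on its axis, half-way up, 43 above its bottom; z up.
- carton_mid (a point): Plain white medicine carton with a grey band, loose, standing on end: 62 along its own x, 44 along its own y, 92 high (z), about 0.12 kg. The point is its centre, 46 above its bottom. To be gripped across the 44. In the rack its x goes along the rack's x, either way round.
- tumbler_mid (a point): Glass water tumbler, 68 diameter, 130 high, loose; the point is half-way up. Bystander.
- blister: Blister pack of tablets lying flat, 45 x 105 x 8, loose; origin at the centre of its underside. Bystander.
- organiser: Low clear-lidded weekly pill organiser, 45 x 160 x 26, loose; origin at the centre of its underside. Bystander.
Not all that is in view belongs to the job. What is shaped like the part that bears bottle_mid but green is not meant. Leave any yellow look-alike of the part that bears carton_mid alone.

How it is judged (in metres and radians):
At the end, for the whole second after the job is handed in: Bottle upright (0.1 rad) and at rest on the narrow bay's floor; carton likewise in the wide bay, within 0.3 rad of square to the lip; both wholly behind the lip: centre within 31 mm of the bay's mid-depth and within 8 mm of its standing height (x of bottle_mid in the frame of rack between -0.031 and 0.031 m and y of bottle_mid in the frame of rack between -0.125 and -0.055 m and z of bottle_mid in the frame of rack between 0.055 and 0.071 m and angle between each of bottle_mid, carton_mid's own z axis and vertical below 0.1 rad and linear speed of each of bottle, carton below 0.02 m/s and x of carton_mid in the frame of rack between -0.031 and 0.031 m and y of carton_mid in the frame of rack between -0.02 and 0.13 m and z of carton_mid in the frame of rack between 0.058 and 0.074 m and angle between the x axis of carton_mid and the x axis of rack, either way round below 0.3 rad); the robot touches nothing.
It fails at once if the bottle is dropped in: faster than 0.5 m/s with its bottom below the lip's top, inside the rack (x of bottle_mid in the frame of rack between -0.05 and 0.06 m and y of bottle_mid in the frame of rack between -0.15 and 0.15 m and z of bottle_mid in the frame of rack below 0.098 m and linear speed of bottle above 0.5 m/s).
It fails at once if the carton is dropped in: faster than 0.5 m/s with its bottom below the lip's top, inside the rack (x of carton_mid in the frame of rack between -0.05 and 0.06 m and y of carton_mid in the frame of rack between -0.15 and 0.15 m and z of carton_mid in the frame of rack below 0.101 m and linear speed of carton above 0.5 m/s).
It fails at once if the tumbler is moved more than 30 mm (distance of tumbler_mid from where it was at the start of the episode above 0.03 m).
It fails at once if the blister pack is moved more than 30 mm (distance of blister from where it was at the start of the episode above 0.03 m).
It fails at once if the pill organiser is moved more than 30 mm (distance of organiser from where it was at the start of the episode above 0.03 m).
It also fails if it takes over 54 s, if anything falls off the work surface, if the arm or the gripper's body presses on something with over 40 N, if the wrist force passes 120 N, or if a joint passes its speed limit or range.

## Robot

A 7-joint arm with a two-finger parallel gripper is mounted at the origin on the work surface. World frame = base frame: x ahead of the robot, y to its left, z up, the work surface at z = 0. Lengths are in m, angles in degrees, forces in N, time in s.
With the tool pointing down it reaches from about 0.4 to 0.875 m from the base axis. Payload 6.5 kg.
Tool frame: the origin (TCP) lies at the very end of the fingers, on their centre line; the grasp point (between the pads) lies manip.grip_depth behind it (manip.grip_depth is the distance from the TCP to the grasp point, in m); z points along the fingers, y is the line along which they close (so a half turn about z gives the same grasp; the last joint's range is limited). The gripper opens to 88 mm and grips with 3 to 60 N. Pads are 18 mm wide; open, the fingers measure 123 mm over their backs; the gripper's body (75 mm by 187 mm) begins 45 mm behind the grasp point.
Start: joints at [-77.819, 30.733, -0.252, 88.115, 0.149, 61.152, -4.079], TCP at [0.179, 0.625, 0.239] pointing down, gripper open.
Joint ranges: [-154.64, 154.64], [-21.42, 123.67], [-72.66, 72.17], [13.99, 137.28], [-74.86, 254.86], [10.95, 109.41], [-158.01, 158.01]. Speed limits (degrees/s): [136.94, 136.94, 180, 180, 180, 180, 180].

## Interface

Orientations are given as a 3x3 rotation matrix whose columns are the frame's x, y, z axes.
In Python, from plant import manip, read_camera, trace gives the robot as it stands. Calls block until the motion is done:
- manip.movep(position, orientation): joint-space move of the TCP to a pose.
- manip.move_linear(position, vel=0.15, attitude=None, stop_force=None): straight line of the TCP; attitude=None keeps the orientation; vel is the mean speed in m/s. With stop_force (N) it stops when the force on the tool has changed by that much, and returns True; else False.
- manip.move_joints(angles): joint-space move.
- manip.command_gripper(opening, strength=None): opening from 0.0 (shut) to 1.0 (fully open); strength is the grip in N (None keeps the last); returns when the fingers have stopped.
- manip.wait(seconds).
- manip.inverse_kinematics(position, orientation): joint angles nearest the present ones, or None.
- read_camera(name): name is "scene" or "top" or "wrist"; returns a dict with "pixels" (400x640x3 uint8, red, green, blue), "camera_matrix" (3x3 intrinsics, pixels), "R" (3x3) and "t" (3): a world point X has camera coordinates R X + t. Camera axes: x right, y down, z forward; pixel columns grow to the right and rows downward; lengths in m; the calibration is good to about 2 mm. A picture is of the moment at which its call begins. There is no depth.
A pose or a line that the arm cannot do raises manip.Unreachable and nothing moves.
- manip.close_job(): hands the job in; it is judged then, once.
Trained networks look in the newest picture that a camera, given by its name, has taken for a name from the list of things; names that differ only in an ending like _2 or _b are one class to them, and where a whole thing is asked for, a point or a joint stands for the part that bears it (a point fixed in the world has none). Each returns a list of dicts, best first, with "p" (0 to 1); they miss things now and then, are a little off and sometimes report something else, mostly with a low value. They report only what shows in the picture. A call takes as long as a camera call. They do not tell look-alikes from the thing itself.
- trace(target, camera): "region" (400x640 bool, what is visible of it) and "bbox" ([left, top, right, bottom] in pixels, round what is visible of it).
Readings, each from a call of its own:
- manip.current_clock(): time.
- manip.current_joint_positions(): joint angles.
- manip.current_joint_velocities(): joint speeds.
- manip.current_joint_efforts(): joint torques, N m.
- manip.current_ee_pos(): TCP position.
- manip.current_orientation(): TCP orientation.
- manip.current_wrist_force(): force on the tool from outside, world axes, zero at the start.
- manip.current_ft_torque(): the same for the moment, N m.
- manip.current_width(): opening from 0.0 (shut) to 1.0 (fully open).
- manip.current_finger_force(): force on a finger pad.
Only numpy, scipy, OpenCV 4.12 (cv2) and the standard library are available. Lean on these libraries where they do the work, as an engineer would, in place of code of your own. Each camera call takes 0.05 s, during which the arm holds its last target. There are 200 camera calls.

## Working session

There is one attempt and no reset: what is moved stays moved. The work goes in short steps, each a Python script; the robot and the scene stay as the last script left them, time stands still between calls to the robot, and variables do not carry over. Pictures are saved under pics/ and viewed, at most 10 in all, crops included, and the job is handed in when it is done.

```bash
mkdir -p pics; ls
python3 - <<'E'
from plant import manip, read_camera, trace
import cv2, numpy as np
ims=[]
for c in ["scene","top"]:
    r=read_camera(c); cv2.imwrite(f"pics/{c}0.png",r["pixels"][:,:,::-1])
    print(c,np.round(r["camera_matrix"],1).tolist(),np.round(-r["R"].T@r["t"],3),np.round(r["R"],3).tolist())
    for n in ["bottle_mid","carton_mid","tumbler_mid","blister","organiser","rack"]:
        print(n,[(round(d["p"],2),d["bbox"]) for d in trace(n,c)])
print(manip.grip_depth, manip.current_clock())
E
```

```text
pics
scene [[474.7, 0.0, 321.0], [0.0, 474.7, 203.7], [0.0, 0.0, 1.0]] [1.206 0.93  0.933] [[-0.807, 0.59, -0.0], [0.339, 0.464, -0.818], [-0.483, -0.661, -0.575]]
bottle_mid [(0.86, [249.7, 193.2, 270.5, 216.5]), (0.83, [229.6, 221.3, 247.7, 254.8]), (0.67, [262.6, 206.1, 284.8, 237.7])]
carton_mid [(0.66, [326.7, 171.4, 348.1, 201.9]), (0.65, [293.9, 165.1, 312.0, 198.2]), (0.21, [411.6, 266.1, 441.1, 316.5])]
tumbler_mid [(0.64, [410.0, 265.7, 437.0, 316.8]), (0.31, [314.8, 193.3, 428.0, 313.3])]
blister [(0.6, [312.7, 228.1, 338.1, 252.6])]
organiser [(0.75, [238.1, 169.4, 262.1, 195.0])]
rack [(0.56, [318.3, 190.1, 428.9, 317.3])]
top [[374.4, 0.0, 316.7], [0.0, 374.4, 201.0], [0.0, 0.0, 1.0]] [0.392 0.018 1.152] [[-0.014, -1.0, -0.01], [-0.986, 0.015, -0.168], [0.168, 0.008, -0.986]]
bottle_mid [(0.79, [384.4, 175.7, 401.7, 197.9]), (0.77, [348.2, 174.8, 368.9, 194.9])]
carton_mid [(0.88, [364.4, 267.7, 384.3, 290.9]), (0.66, [393.9, 242.7, 427.6, 265.3])]
tumbler_mid [(0.89, [171.4, 214.5, 202.6, 238.0])]
blister [(0.85, [302.2, 214.8, 335.8, 232.5])]
organiser [(0.8, [424.6, 192.7, 480.5, 218.1]), (0.37, [210.1, 157.4, 276.4, 279.0])]
rack [(0.78, [208.9, 159.6, 274.0, 276.1]), (0.19, [393.5, 242.4, 426.9, 265.7])]
0.0187 0.7
```

Run:
```python
import cv2, numpy as np
t=cv2.imread("pics/top0.png")[120:320,150:500]; s=cv2.imread("pics/scene0.png")[130:345,200:480]
a=cv2.resize(t,(790,451),interpolation=cv2.INTER_CUBIC); cv2.imwrite("pics/topc.png",a)
cv2.imwrite("pics/scenec.png",cv2.resize(s,(780,599),interpolation=cv2.INTER_CUBIC))
```

```text
(no output)
```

View pics/topc.png

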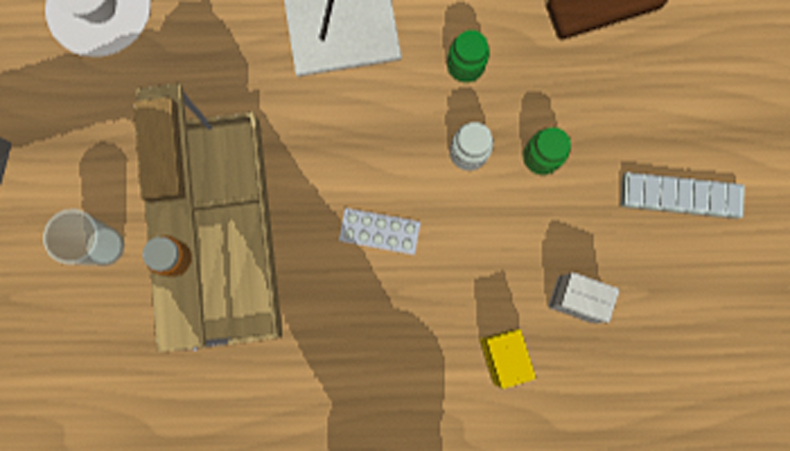

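View pics/scenec.png

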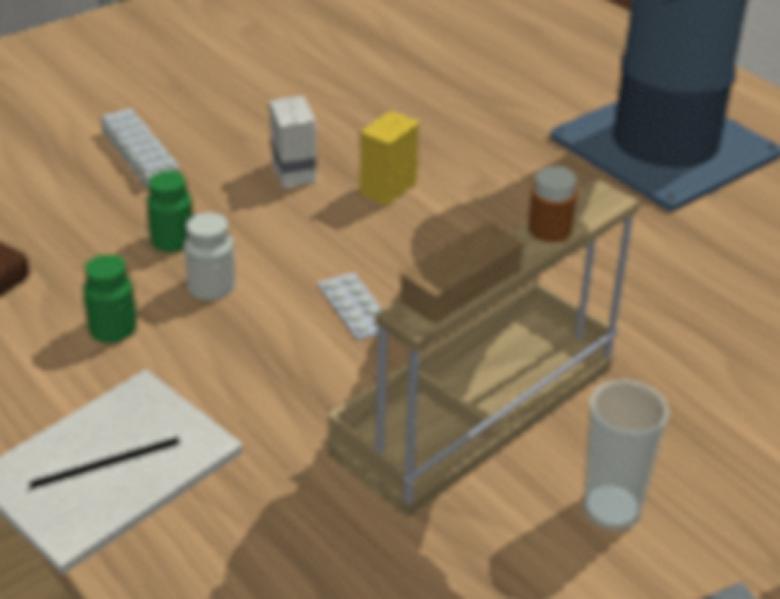

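The white bottle is at top px (359,184). The green ones at (392,186) and (357,144) are look-alikes. The white carton with the grey band is at top px (409,252), and the yellow one at (376,279) is the look-alike. The enlarged crops confirm both by colour. The rack opens towards image right (world -y), and its narrow bay is at the far end (up). Next I'll fit poses with both cameras.

```bash
cat > h.py <<'E'
import numpy as np, cv2
from plant import manip, read_camera, trace
from scipy.optimize import least_squares, minimize
def proj(c,P):
    q=(c["R"]@np.asarray(P,float).T).T+c["t"]; q=q@c["camera_matrix"].T
    return q[:,:2]/q[:,2:]
def rz(a): return np.array([[np.cos(a),-np.sin(a),0],[np.sin(a),np.cos(a),0],[0,0,1]])
BOX=np.array([[x,y,z] for x in(-.031,.031) for y in(-.022,.022) for z in(0,.092)])
an=np.linspace(0,2*np.pi,40)
CYL=np.array([[r*np.cos(a),r*np.sin(a),z] for r,z in((.027,0),(.027,.06),(.022,.06),(.022,.086)) for a in an])
def sil(c,P,S=4):
    m=np.zeros((400*S,640*S),np.uint8)
    cv2.fillConvexPoly(m,cv2.convexHull(((proj(c,P)+.5)*S).round().astype(np.int32)),1); return m>0
def iou(views,M,p):
    P=M@rz(p[2] if len(p)>2 else 0).T+[p[0],p[1],p[3] if len(p)>3 else 0]; s=0
    for c,reg in views:
        m=sil(c,P); s+=(m&reg).sum()/max((m|reg).sum(),1)
    return s/len(views)
def fit(views,M,p0s,z=0):
    best=None
    for p0 in p0s:
        n=len(p0); sim=np.vstack([p0]+[np.array(p0)+np.eye(n)[i]*([.01,.01,.3][i]) for i in range(n)])
        r=minimize(lambda p:-iou(views,M,p),p0,method="Nelder-Mead",options=dict(initial_simplex=sim,xatol=3e-4,fatol=1e-4,maxiter=90))
        if best is None or r.fun<best.fun: best=r
    return best.x,-best.fun
def up(reg): return cv2.resize(reg.astype(np.uint8),None,fx=4,fy=4,interpolation=cv2.INTER_NEAREST)>0
def ray(c,uv,z):
    d=c["R"].T@np.linalg.solve(c["camera_matrix"],[uv[0],uv[1],1]); o=-c["R"].T@c["t"]
    return o+d*(z-o[2])/d[2]
def pick(name,cam,uv):
    L=[d for d in trace(name,cam)]
    d=min(L,key=lambda d:np.hypot(*(np.array([(d["bbox"][0]+d["bbox"][2])/2,(d["bbox"][1]+d["bbox"][3])/2])-uv)))
    return d
E
python3 - <<'E'
from h import *
T=read_camera("top"); S=read_camera("scene")
uvB=[(359,184),(275,222)]; uvC=[(409,253),(304,182)]
for n,M,uv in(("bottle_mid",CYL,uvB),("carton_mid",BOX,uvC)):
    V=[]
    for cam,c,u in(("top",T,uv[0]),("scene",S,uv[1])):
        d=pick(n,cam,u); print(n,cam,round(d["p"],2),np.round(d["bbox"])); V.append((c,up(d["region"])))
    g=ray(T,uv[0],.045)[:2]
    print(n,*fit(V,M,[list(g)] if M is CYL else [[*g,a] for a in(0,.8,1.6,2.4)]))
tp=lambda x,y:(150+x/790*350,120+y/451*200); sp=lambda x,y:(200+x/780*280,130+y/599*215)
obs=[(T,(-.055,-.15,.055),tp(260,113)),(T,(-.055,.15,.055),tp(281,338)),(T,(.005,-.15,.216),tp(183,86)),
(S,(-.055,-.15,.055),sp(332,425)),(S,(.055,-.15,0),sp(410,510)),(S,(.057,.15,.216),sp(637,205)),(S,(.055,.15,0),sp(612,364))]
f=lambda p:np.concatenate([proj(c,[rz(p[2])@np.array(P)+[p[0],p[1],0]])[0]-o for c,P,o in obs])
r=least_squares(f,[.4,.25,1.57],loss="soft_l1"); print("rack",r.x,np.round(f(r.x).reshape(-1,2),1).tolist())
for n,uv,z in(("tumbler",(178,226),.065),("blister",(319,223),.004),("organiser",(452,205),.013),("g1",(392,186),.043),("g2",(357,144),.043),("yel",(376,279),.046)): print(n,np.round(ray(T,uv,z)[:2],3))
E
```

```text
bottle_mid top 0.52 [349. 174. 368. 197.]
bottle_mid scene 0.81 [264. 203. 284. 236.]
bottle_mid [ 0.63095546 -0.10189297] 0.8922024496946064
carton_mid top 0.79 [396. 243. 424. 265.]
carton_mid scene 0.86 [295. 168. 312. 196.]
carton_mid [ 0.42394538 -0.23802142  1.18009215] 0.9173219032736895
rack [0.51920473 0.22362151 1.68889929] [[-2.1, 0.4], [-0.3, 0.8], [-0.4, -0.0], [-1.7, -5.8], [-0.6, 1.3], [0.4, -3.4], [-0.9, 0.1]]
tumbler [0.509 0.432]
blister [0.519 0.02 ]
organiser [ 0.567 -0.389]
g1 [ 0.623 -0.202]
g2 [ 0.757 -0.101]
yel [ 0.349 -0.142]
```

```bash
cat >> h.py <<'E'
G=manip.grip_depth
def ori(az,lean,flip=1):
    f=np.array([np.cos(az),np.sin(az),0]); z=np.sin(lean)*f-np.cos(lean)*np.array([0,0,1.])
    y=flip*np.array([-f[1],f[0],0]); return np.column_stack([np.cross(y,z),y,z])
def tcp(gp,R): return np.asarray(gp)+G*R[:,2]
RK=np.array([.5192,.2236,1.6889])
def rk(x,y,z,r=RK): return rz(r[2])@np.array([x,y,z])+[r[0],r[1],0]
E
python3 - <<'E'
from h import *
D=np.deg2rad
def t(n,gp,az,l,fl):
    R=ori(az,l,fl); o=[]
    for u in(0,.1): 
        q=manip.inverse_kinematics(tcp(np.add(gp,[0,0,u]),R),R); o.append(None if q is None else np.round(q).astype(int).tolist())
    print(n,round(np.rad2deg(az)),fl,*o)
for fl in(1,-1):
    for a in(0,-20,-45,-60,45,97): t("B",[.631,-.102,.051],D(a),D(33),fl)
    t("Bp",rk(-.005,-.09,.071),RK[2],D(33),fl)
    t("C",[.424,-.238,.064],1.180,D(38),fl)
    t("Cp",rk(-.006,.055,.084),RK[2],D(38),fl)
E
```

```text
B 0 1 [39, 48, -40, 119, 125, 23, -13] [40, 35, -41, 119, 93, 16, 13]
B -20 1 [33, 48, -41, 119, 115, 38, -27] [9, 29, -11, 120, 91, 15, -15]
B -45 1 [-24, 45, 22, 116, 82, 12, -46] [-32, 35, 33, 116, 32, 14, 7]
B -60 1 [-33, 50, 32, 111, 29, 15, -11] [-35, 38, 34, 111, 25, 25, -1]
B 45 1 [57, 59, -54, 106, 39, 21, 126] [52, 43, -46, 106, 1, 25, 154]
B 97 1 [-11, 68, 52, 87, -73, 87, -110] [-15, 64, 62, 87, -73, 97, -112]
Bp 97 1 [-31, 52, 31, 98, -71, 62, -131] [-43, 50, 52, 98, -75, 77, -135]
C 68 1 [15, 54, 41, 112, -70, 75, -101] [3, 53, 62, 113, -70, 92, -103]
Cp 97 1 [-16, 40, 10, 119, -70, 48, -120] [-47, 39, 52, 120, -75, 73, -123]
B 0 -1 [24, 42, -21, 120, 151, 15, 132] [-42, 55, 70, 123, 253, 51, 2]
B -20 -1 [1, 40, -2, 120, 136, 17, 116] None
B -45 -1 [-13, 43, 8, 116, 87, 20, 134] [-50, 50, 61, 117, -59, 19, -89]
B -60 -1 [-13, 44, 5, 110, 66, 30, 140] [-9, 34, 0, 110, 56, 38, 155]
B 45 -1 [30, 45, -15, 108, -57, 23, 28] [3, 36, 21, 109, -70, 45, 29]
B 97 -1 [12, 55, 11, 85, -43, 65, 54] [3, 49, 26, 85, -49, 77, 54]
Bp 97 -1 [-7, 47, -4, 97, -45, 44, 33] [-13, 38, 5, 96, -47, 54, 29]
C 68 -1 [15, 54, 41, 112, -70, 75, 79] [3, 53, 62, 113, -70, 92, 77]
Cp 97 -1 [4, 40, -14, 118, -55, 36, 48] [-14, 28, 8, 118, -58, 52, 44]
```

Run:
```python
from h import *
B=np.array([.631,-.102]); R=ori(RK[2],np.deg2rad(29),-1); g=tcp([*B,.051],R)
p=manip.current_ee_pos(); print(p)
manip.move_linear([p[0],p[1],.43],vel=.25)
manip.movep(g-.1*R[:,2]+[0,0,.2],R); print(np.round(manip.current_joint_positions()))
manip.move_linear(g-.1*R[:,2],vel=.2); print(np.round(manip.current_joint_positions()),manip.current_clock())
w=read_camera("wrist"); cv2.imwrite("pics/w1.png",w["pixels"][:,:,::-1])
print(proj(w,[[*B,.043]]))
for d in trace("bottle_mid","wrist"):
    print(round(d["p"],2),np.round(d["bbox"]),w["pixels"][d["region"]].mean(0).round(), *fit([(w,up(d["region"]))],CYL,[list(B)]))
```

```text
[0.17888951 0.62489215 0.23869804]
[ -9.  47.  57.  75. -56. 101.  54.]
[ -8.  59.  51.  84. -63.  87.  65.] 6.2417
[[317.09263552 207.34108576]]
0.89 [279. 164. 354. 244.] [197. 204. 195.] [ 0.63261654 -0.10211986] 0.9672502181500873
0.63 [429. 189. 546. 261.] [ 40. 119.  57.] [ 0.631 -0.102] 0.0
```

View pics/w1.png

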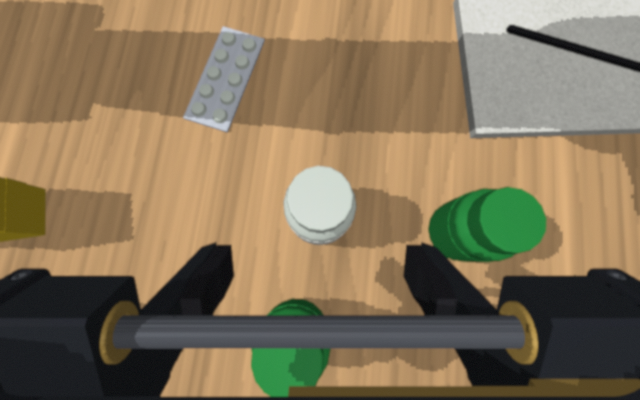

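The white bottle shows at wrist px (320,205), centred between the open fingers and clear of the greens at (495,225) and (292,350). I'm grasping it, then carrying it to the front of the rack for a look.

Run:
```python
from h import *
B=np.array([.632,-.102]); R=ori(RK[2],np.deg2rad(29),-1); g=tcp([*B,.051],R)
print(manip.move_linear(g,vel=.08,stop_force=12))
manip.command_gripper(0.0,strength=25); print(manip.current_width()*88,manip.current_finger_force(),manip.current_ee_pos()-g)
manip.move_linear(g+[0,0,.17],vel=.2); print(manip.current_width()*88,manip.current_wrist_force())
q=tcp(rk(-.13,-.09,.25),R); print(g,q)
manip.move_linear(q,vel=.25); print(manip.current_clock(),np.round(manip.current_joint_positions()))
w=read_camera("wrist"); cv2.imwrite("pics/w2.png",w["pixels"][:,:,::-1])
im=w["pixels"][:,:,::-1].copy()
for P in ([(-.055,-.15,.055),(-.055,.15,.055)],[(-.05,-.035,.045),(.049,-.035,.045)],[(.005,-.15,.216),(.005,.15,.216)],[(-.055,-.15,.055),(.049,-.15,.055)],[(-.055,.15,.055),(.049,.15,.055)]):
    a=proj(w,[rk(*p) for p in P]).round().astype(int); cv2.line(im,tuple(map(int,a[0])),tuple(map(int,a[1])),(255,0,255),1); print(a.tolist())
cv2.imwrite("pics/w2o.png",im)
```

```text
False
52.8849691714063 24.999781642109156 [ 9.96186489e-05 -3.24618002e-05  7.25665525e-05]
53.2639890688441 [-0.70368086 -0.02170665 -1.96419615]
[ 0.63093177 -0.09299721  0.03464461] [0.62282262 0.11411302 0.23364461]
10.35 [-35.  45.  56.  94. -63.  83.  45.]
[[373, 197], [100, 197]]
[[270, 194], [272, 113]]
[[412, 56], [-57, 56]]
[[373, 197], [370, 109]]
[[100, 197], [111, 109]]
```

View pics/w2o.png

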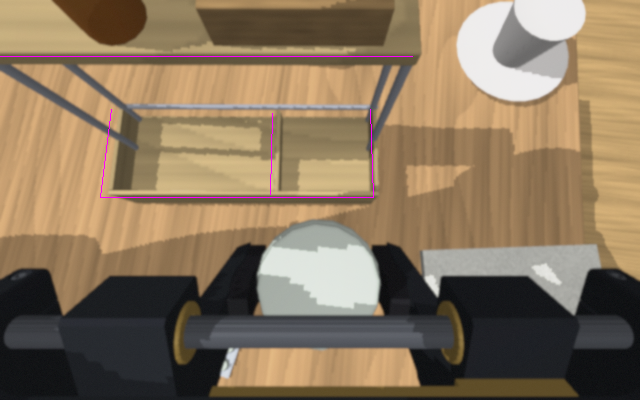

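Run:
```python
import cv2
i=cv2.imread("pics/w2.png"); cv2.imwrite("pics/w2c.png",cv2.resize(i[90:212,92:392],(798,325),interpolation=cv2.INTER_CUBIC))
```

```text
(no output)
```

View pics/w2c.png

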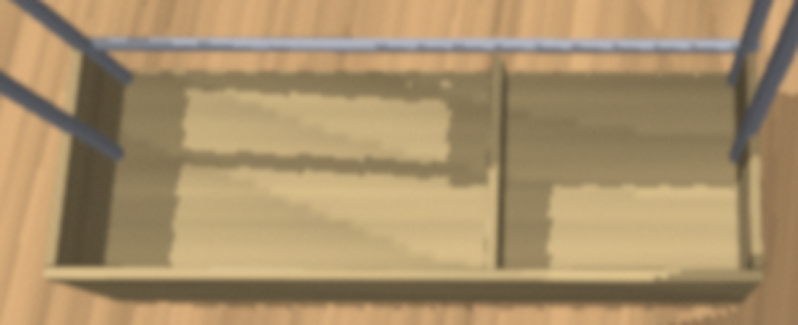

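The crop shows the rack's lip from px (109,196) to (378,196), with the divider at (278,191). My rack estimate therefore needs about 8 mm towards the rack's -y. I'll correct that and set the bottle down.

```bash
cat >> h.py <<'E'
RK=np.array([*rk(0,-.008,0)[:2],RK[2]])
def rk(x,y,z): return rz(RK[2])@np.array([x,y,z])+[RK[0],RK[1],0]
E
python3 - <<'E'
from h import *
R=manip.current_orientation(); P=lambda x,z:tcp(rk(x,-.089,z),R)
print(RK)
manip.move_linear(P(-.13,.122),vel=.2)
print(manip.move_linear(P(-.010,.118),vel=.12,stop_force=10))
f0=manip.current_wrist_force()
print(manip.move_linear(P(-.010,.0695),vel=.035,stop_force=4), manip.current_wrist_force()-f0, manip.current_ee_pos()-P(-.01,.071),manip.current_clock())
E
```

```text
[0.52714427 0.22454263 1.6889    ]
False
True [-0.72407635  0.13954938  5.29749756] [-1.28337967e-04 -4.81687050e-05  1.62657170e-05] 13.5833
```

Run:
```python
from h import *
R=manip.current_orientation(); p=manip.current_ee_pos()
manip.command_gripper(.71); print(manip.current_width()*88)
print(manip.move_linear(p-.10*R[:,2],vel=.1,stop_force=8))
w=read_camera("wrist"); 
d=trace("bottle_mid","wrist"); V=[x for x in d if w["pixels"][x["region"]].mean(0)[0]>120]
b0=rk(-.01,-.089,0)
M=CYL+[0,0,.02]
for x in V: 
    r,s=fit([(w,up(x["region"]))],M,[list(b0[:2])]); print(x["p"],r,s,"rack",rz(-RK[2])@([*(r-RK[:2]),0]))
cv2.imwrite("pics/w3.png",w["pixels"][:,:,::-1])
manip.move_linear(p-.17*R[:,2]+[0,0,.03],vel=.25)
C=np.array([.424,-.238]); Rc=ori(1.18,np.deg2rad(38),-1); g=tcp([*C,.064],Rc)
manip.command_gripper(1.0)
manip.movep(g-.1*Rc[:,2]+[0,0,.12],Rc); print(np.round(manip.current_joint_positions()))
manip.move_linear(g-.1*Rc[:,2],vel=.2); print(manip.current_clock())
w=read_camera("wrist"); cv2.imwrite("pics/w4.png",w["pixels"][:,:,::-1])
for x in trace("carton_mid","wrist"):
    print(round(x["p"],2),np.round(x["bbox"]),w["pixels"][x["region"]].mean(0).round(),*fit([(w,up(x["region"]))],BOX,[[*C,1.18]]))
a=cv2.imread("pics/w3.png"); b=cv2.imread("pics/w4.png")
cv2.imwrite("pics/w34.png",cv2.resize(np.hstack([a,b]),(800,250),interpolation=cv2.INTER_AREA))
```

```text
62.27848232220542
False
0.7 [0.61646236 0.22464493] 0.960242433994395 rack [-0.01042271 -0.08870794  0.        ]
[ 10.  41.  59. 105. -57.  94.  68.]
18.825
0.97 [130.  73. 247. 195.] [167. 145.  36.] [ 0.424 -0.238  1.18 ] 0.0
0.65 [291. 153. 359. 256.] [191. 190. 184.] [ 0.42726877 -0.23657823  1.21308064] 0.9710905175110142
```

View pics/w34.png

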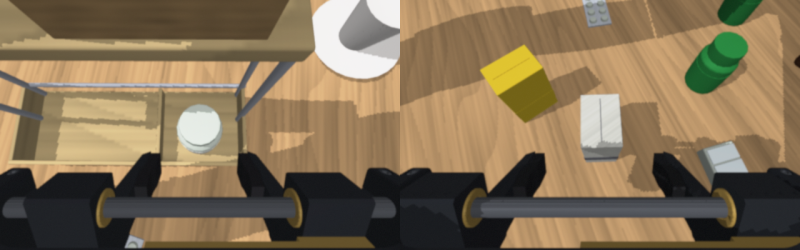

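The left picture shows the bottle standing in the narrow bay at (200,125). The right shows the white carton at (601,125) square between the fingers, with the yellow one clear at (518,80). I'll grasp the carton and carry it over.

Run:
```python
from h import *
C=np.array([.4272,-.2366]); az=1.205; l=np.deg2rad(38); Rc=ori(az,l,-1); f=np.array([np.cos(az),np.sin(az),0])
g=tcp(np.array([*C,.064])-.003*f,Rc)
manip.move_linear(g-.05*Rc[:,2],vel=.15,attitude=Rc)
print(manip.move_linear(g,vel=.08,stop_force=12))
manip.command_gripper(0.0,strength=25); print(manip.current_width()*88,manip.current_finger_force())
manip.move_linear(g+[0,0,.17],vel=.2); print(manip.current_width()*88)
R=ori(RK[2],l,-1); q=tcp(rk(-.14,.055,.25),R)
try: manip.move_linear(q,vel=.2,attitude=R)
except manip.Unreachable as e: print(e); manip.movep(q,R)
print(manip.current_clock(),np.round(manip.current_joint_positions()))
P=lambda x,z:tcp(rk(x,.055,z),R)
manip.move_linear(P(-.14,.132),vel=.15)
w=read_camera("wrist"); cv2.imwrite("pics/w5.png",w["pixels"][:,:,::-1])
```

```text
False
43.6443223325693 24.976524758676533
43.506374652575886
23.6917 [-30.  32.  49. 113. -59.  79.  56.]
```

View pics/w5.png

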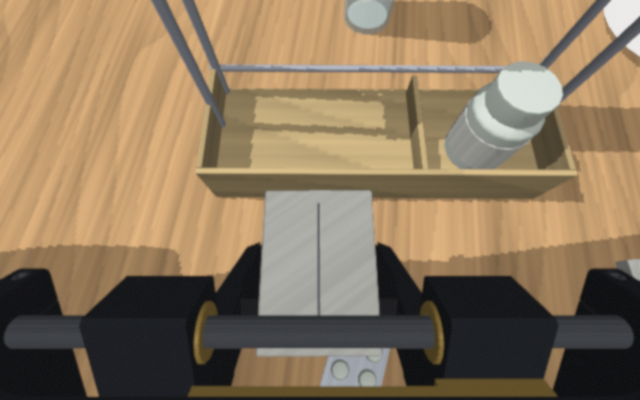

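The carton hangs upright and square to the lip, aimed at the wide bay, with the bottle well aside at (500,115). I'm setting it down.

Run:
```python
from h import *
R=manip.current_orientation(); P=lambda x,z:tcp(rk(x,.055,z),R)
print(manip.move_linear(P(-.010,.130),vel=.12,stop_force=10))
f0=manip.current_wrist_force()
print(manip.move_linear(P(-.010,.0825),vel=.035,stop_force=4), manip.current_wrist_force()-f0, manip.current_ee_pos()-P(-.01,.084))
p=manip.current_ee_pos()
manip.command_gripper(.68); print(manip.current_width()*88)
print(manip.move_linear(p-.12*R[:,2],vel=.1,stop_force=8))
manip.move_linear(p-.18*R[:,2]+[0,0,.05],vel=.2); print(manip.current_clock())
w=read_camera("wrist"); cv2.imwrite("pics/w6.png",w["pixels"][:,:,::-1])
for n,M,g in(("carton_mid",BOX,[*rk(-.007,.055,0)[:2],RK[2]]),("bottle_mid",CYL,list(rk(-.01,-.089,0)[:2]))):
    for x in trace(n,"wrist")[:2]:
        r,s=fit([(w,up(x["region"]))],M+[0,0,.02],[g]); print(n,round(x["p"],2),s,r[2:]-RK[2],rz(-RK[2])@([*(r[:2]-RK[:2]),0]))
```

```text
False
True [-0.59815028 -0.6244972   6.38788505] [-9.57435878e-05 -1.82349750e-04 -1.96409705e-05]
59.99348818368381
False
29.5917
carton_mid 0.95 0.970692878248809 [-0.00138171] [-0.00722288  0.05496283  0.        ]
bottle_mid 0.96 0.9481178961925754 [] [-0.01030347 -0.08797415  0.        ]
```

View pics/w6.png

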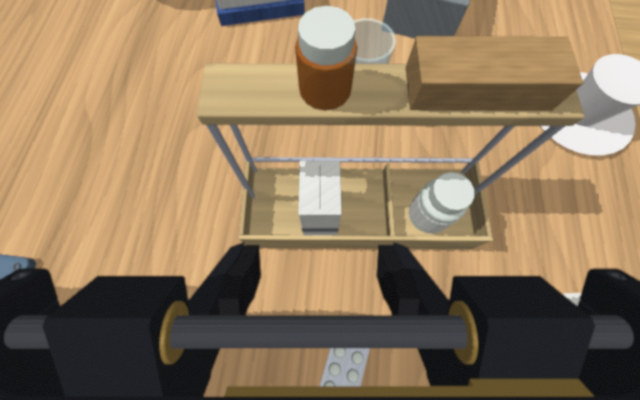

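The carton at (320,197) and the bottle at (443,203) both stand upright behind the lip in their own bays. The gripper is clear of everything, so I'm handing in.

```bash
python3 -c "
from plant import manip
print(manip.close_job())"
```

```text
the job is handed in; nothing more can be done
None
```

The job is handed in: the bottle stands upright in the narrow bay and the carton stands square in the wide bay, both behind the lip; nothing else was handled. The robot clock was about 30 s of the 54 s allowed, and the hand-in gave no verdict.

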